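# Push the row of specimen jars along the sample rail to its end stop

## Task

Four specimen jars stand touching in a row in the metal sample rail: push the whole row along the rail, as one closed row, towards the tall end stop until the first jar rests against it and all four stand touching and upright. Push with the fingertips from behind on the last jar only: do not touch the other three, do not lift or tip any jar, and do not let the row come apart. Leave the other things on the bench where they are and take the hand away when you have finished.

Things in the scene. Friction and masses are not known exactly. Their poses are not given: they have to be found in the camera images.
- rail: sample rail: fixed aluminium channel lying on the table, 420 mm long along its own y axis, 56 mm wide (x), channel 42 mm wide between side walls; channel floor 6 mm above the table, wall tops 16 mm above the table. Origin on the table under its middle; z up. It does not move. The whole row of jars slides in it with a light push of about 1 to 4 N
- stop: end stop: fixed dark steel block across one end of the rail (either end: it stands at +192 or -192 mm along the rail's y), 56 mm across the rail, 16 mm thick along it, 45 mm tall with a small black thumbscrew cap 8 mm high on top. Origin at the centre of its underside on the channel floor, so the face the jars come to is 8 mm from the origin towards the rail's middle
- lip: the wrong end: low dark steel cross bar, only 5 mm high, 16 mm thick, on the channel floor at the rail's other end. Origin at the centre of its underside. Fixed
- jar_a: specimen jar a of the row: clear glass, 38 mm diameter, 55 mm tall including its black lid (35 mm diameter, top 13 mm), pale label band, about 70 g but the filling differs; stands upright in the rail channel. Origin at the centre of its underside, 6 mm above the table; z up. The jars stand in the order a, b, c, d from the rail's -y towards its +y; the one farthest from the end stop is the last jar
- jar_b: specimen jar b of the row: clear glass, 38 mm diameter, 55 mm tall including its black lid (35 mm diameter, top 13 mm), pale label band, about 70 g but the filling differs; stands upright in the rail channel. Origin at the centre of its underside, 6 mm above the table; z up. The jars stand in the order a, b, c, d from the rail's -y towards its +y; the one farthest from the end stop is the last jar
- jar_c: specimen jar c of the row: clear glass, 38 mm diameter, 55 mm tall including its black lid (35 mm diameter, top 13 mm), pale label band, about 70 g but the filling differs; stands upright in the rail channel. Origin at the centre of its underside, 6 mm above the table; z up. The jars stand in the order a, b, c, d from the rail's -y towards its +y; the one farthest from the end stop is the last jar
- jar_d: specimen jar d of the row: clear glass, 38 mm diameter, 55 mm tall including its black lid (35 mm diameter, top 13 mm), pale label band, about 70 g but the filling differs; stands upright in the rail channel. Origin at the centre of its underside, 6 mm above the table; z up. The jars stand in the order a, b, c, d from the rail's -y towards its +y; the one farthest from the end stop is the last jar
- spare_near: bystander, not part of the job: a jar of the same kind standing on the table beside the rail, on the robot's side, 38 mm diameter, 55 mm tall; origin at the centre of its underside
- spare_far: bystander, not part of the job: a jar of the same kind standing on the table beyond the rail, 38 mm diameter, 55 mm tall; origin at the centre of its underside
- dish: bystander, not part of the job: covered glass petri dish, 84 mm diameter, 15 mm tall, beyond the rail; origin at the centre of its underside
- vial: bystander, not part of the job: white plastic vial, 25 mm diameter, 50 mm tall, on the robot's side of the rail; origin at the centre of its underside
- forceps: bystander, not part of the job: steel forceps lying flat, 128 mm long along its y, 9 mm wide, 6 mm high, on the robot's side of the rail; origin at the centre of its underside
- wash_bottle: bystander, not part of the job: white plastic wash bottle, 66 mm diameter, 130 mm tall, to the left of the rail; origin at the centre of its underside
Things that resemble listed ones, but are neither listed nor needed, are in the scene too. Leave any blue or purple look-alike of the jar_a alone.

How it is judged:
At the end, for the whole second after the job is handed in: The jar nearest the end stop stands within 3.5 mm of it, no gap between neighbouring jars exceeds 3.5 mm, and all four jars stand upright (within 0.1 rad) on the channel floor, at rest (((y of stop in the frame of rail above 0 m and horizontal distance between jar_d and stop below 0.0305 m) or (y of stop in the frame of rail below 0 m and horizontal distance between jar_a and stop below 0.0305 m)) and horizontal distance between jar_a and jar_b below 0.0415 m and horizontal distance between jar_b and jar_c below 0.0415 m and horizontal distance between jar_c and jar_d below 0.0415 m and height (world z) of each of jar_a, jar_b, jar_c, jar_d below 0.009 m and angle between each of jar_a, jar_b, jar_c, jar_d's own z axis and vertical below 0.1 rad and linear speed of each of jar_a, jar_b, jar_c, jar_d below 0.01 m/s and x of jar_a in the frame of rail between -0.006 and 0.006 m and x of jar_b in the frame of rail between -0.006 and 0.006 m and x of jar_c in the frame of rail between -0.006 and 0.006 m and x of jar_d in the frame of rail between -0.006 and 0.006 m); the robot touches nothing.
It fails at once if a jar of the row is lifted (more than 9 mm off the channel floor) (height (world z) of any of jar_a, jar_b, jar_c, jar_d above 0.015 m).
It fails at once if a jar of the row is tipped by more than 0.3 rad (angle between any of jar_a, jar_b, jar_c, jar_d's own z axis and vertical above 0.3 rad).
It fails at once if the row comes apart (a gap of more than 12 mm between neighbours) (horizontal distance between jar_a and jar_b above 0.05 m or horizontal distance between jar_b and jar_c above 0.05 m or horizontal distance between jar_c and jar_d above 0.05 m).
It fails at once if the fingers press on a jar other than the last one (over 1 N) (contact force between the fingers and jar_b above 1 N or contact force between the fingers and jar_c above 1 N or (y of stop in the frame of rail above 0 m and contact force between the fingers and jar_d above 1 N) or (y of stop in the frame of rail below 0 m and contact force between the fingers and jar_a above 1 N)).
It fails at once if another thing on the bench is moved by more than 20 mm (distance of any of spare_near, spare_far, dish, vial, forceps, wash_bottle from where it was at the start of the episode above 0.02 m).
It also fails if it takes over 35 s, if anything falls off the work surface, if the arm or the gripper's body presses on something with over 40 N, if the wrist force passes 120 N, or if a joint passes its speed limit or range.

## Robot

A 6-joint arm with a two-finger parallel gripper is mounted at the origin on the work surface. World frame = base frame: x ahead of the robot, y to its left, z up, the work surface at z = 0. Lengths are in m, angles in rad, forces in N, time in s.
With the tool pointing down it reaches from about 0.3 to 0.875 m from the base axis. Payload 6.4 kg.
Tool frame: the origin (TCP) lies midway between the tips of the shut fingers; the grasp point (between the pads) lies 19 mm behind it; z points along the fingers, y is the line along which they close (so a half turn about z gives the same grasp; the last joint's range is limited). The gripper opens to 85 mm and grips with 20 to 120 N. Pads are 22 mm wide; open, the fingers measure 114 mm over their backs; the gripper's body (76 mm by 85 mm) begins 54 mm behind the grasp point. The pads swing forward as they close: fully open they stand 13 mm farther back than shut.
Start: joints at [-1.356, 0.181, 1.607, -0, 1.354, -0.206], TCP at [0.235, -0.525, 0.231] pointing down, gripper open.
Joint ranges: [-2.99, 2.99], [-0.89, 2.07], [0.3, 2.58], [-1.14, 4.28], [0, 2.63], [-3.12, 3.12]. Speed limits (rad/s): [2.57, 2.57, 3.01, 3.14, 3.14, 3.14].

## Interface

Orientations are given as a unit quaternion [w, x, y, z].
In Python, from bench import ctrl gives the robot as it stands.
- The arm moves only by the tool send_rows, never from a script. Its argument "motion" is a list of rows, each a list of 7 numbers: the turn, a rotation vector about the tool's x, y, z in degrees, then the shift along the tool's x, y, z in mm, then the closure, from -1 (fully open) to 1 (shut). In form: [[rx, ry, rz, tx, ty, tz, grip], ...]. A call has exactly 10 rows; each row shifts and turns the commanded pose from where the row before left it, along the tool's axes as they then stand; what a row does not reach is not made up. A row lasts 1/10 s, in which the tool goes at most 50 mm and 8.59 degrees, less where a joint would pass 70% of its speed; a pose out of reach is approached as far as the arm can. A call is refused whole if a number of a shift passes 50 or a number of a turn 8.59, either way. A call with a gripper value outside its range is refused whole. The fingers move at their own pace and stop on an object; the grip force is fixed at half the most. Time passes only in rows, so rows that do not move let the fingers close, or fill a call up. It gives the time, the measured TCP pose, the force, the opening and the grip force at its end, in the units of the state.
- ctrl.get_obs(): the state, without advancing time (a new reading comes with each control period).
- ctrl.camera(name): name is "side" or "top"; returns a dict with "color" (384x512x3 uint8, red, green, blue), "z_map" (384x512 float32, m along the optical axis (not along the pixel's ray), 0 where there is no reading), "mtx" (3x3 intrinsics, pixels), "extrinsics" (4x4, takes a point from camera to world coordinates). Camera axes: x right, y down, z forward; pixel columns grow to the right and rows downward; lengths in m; the calibration is good to about 2 mm. A picture is of the moment at which its call begins.
- ctrl.hand_in(): hands the job in; it is judged then, once.
The state is a dict: "time_s": time; "q": joint angles; "dq": joint speeds; "joint_efforts": joint torques, N m; "eef_pos": TCP position; "eef_rot": TCP orientation; "wrist_force": force on the tool from outside, world axes, zero at the start; "torque": the same for the moment, N m; "opening": opening from 0.0 (shut) to 1.0 (fully open); "grasp_force": force on a finger pad.
Only numpy, scipy, OpenCV 4.12 (cv2) and the standard library are available. Lean on these libraries where they do the work, as an engineer would, in place of code of your own. Each camera call takes 0.05 s, during which the arm holds its last target. There are 200 camera calls.

## Working session

There is one attempt and no reset: what is moved stays moved. The work goes in short steps, Python scripts to look and compute and a tool call to move; the robot and the scene stay as the last step left them, time stands still between calls to the robot, and variables do not carry over. Pictures are saved under pics/ and viewed, at most 10 in all, crops included, and the job is handed in when it is done.

Besides the shell and the picture viewer there is one more tool, called after "Request:" as name([rows], argument=value, ...), one row to a line, values as JSON. send_rows: Moves the arm, as the interface text tells. Its arguments: {"type":"object","properties":{"motion":{"type":"array","items":{"type":"array","items":{"type":"number"}}}},"required":["motion"]}

```bash
mkdir -p pics
python3 - <<'E'
from bench import ctrl
import cv2,numpy as np
o=ctrl.get_obs();print({k:np.round(v,3) for k,v in o.items()})
for n in("top","side"):
    c=ctrl.camera(n);cv2.imwrite(f"pics/{n}0.png",cv2.resize(c["color"][:,:,::-1],(768,576)))
    np.savez(f"{n}0.npz",**c);print(n,c["mtx"].round(1).tolist(),c["extrinsics"].round(3).tolist())
E
```

```text
{'time_s': np.float64(0.0), 'q': array([-1.356,  0.182,  1.608, -0.   ,  1.354, -0.206]), 'dq': array([-0.   , -0.   ,  0.002,  0.001,  0.001,  0.   ]), 'joint_efforts': array([-0.0000e+00, -4.4487e+01, -3.5134e+01, -0.0000e+00,  9.0000e-03,
       -0.0000e+00]), 'eef_pos': array([ 0.235, -0.524,  0.23 ]), 'eef_rot': array([-0.001,  0.978,  0.209, -0.   ]), 'wrist_force': array([ 0.001, -0.33 ,  0.238]), 'torque': array([-0.033, -0.001,  0.007]), 'grasp_force': np.float64(0.0), 'opening': np.float64(0.995)}
top [[436.3, 0.0, 255.1], [0.0, 436.3, 190.3], [0.0, 0.0, 1.0]] [[-0.0, -0.984, 0.18, 0.354], [-1.0, -0.001, -0.008, 0.122], [0.008, -0.18, -0.984, 0.949], [0.0, 0.0, 0.0, 1.0]]
side [[449.0, 0.0, 255.3], [0.0, 449.0, 192.6], [0.0, 0.0, 1.0]] [[-0.916, -0.306, 0.259, 0.246], [-0.401, 0.711, -0.578, 0.733], [-0.008, -0.634, -0.773, 0.87], [0.0, 0.0, 0.0, 1.0]]
```

View pics/top0.png

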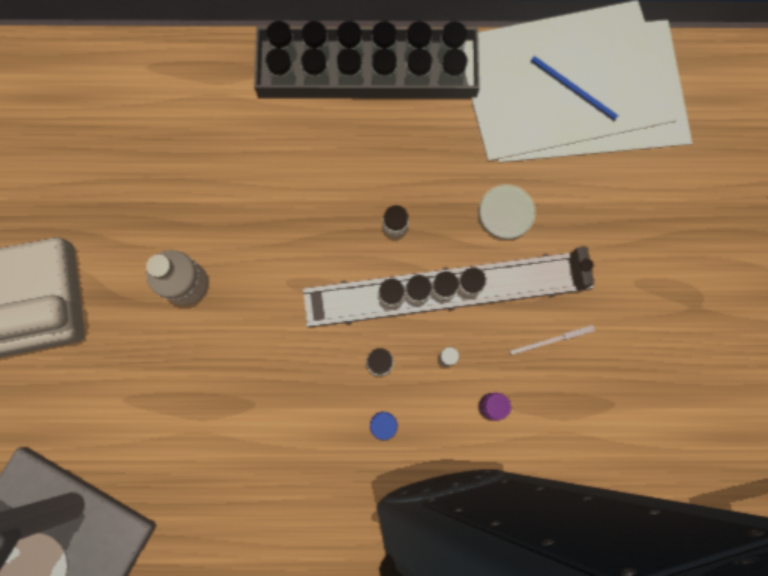

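View pics/side0.png

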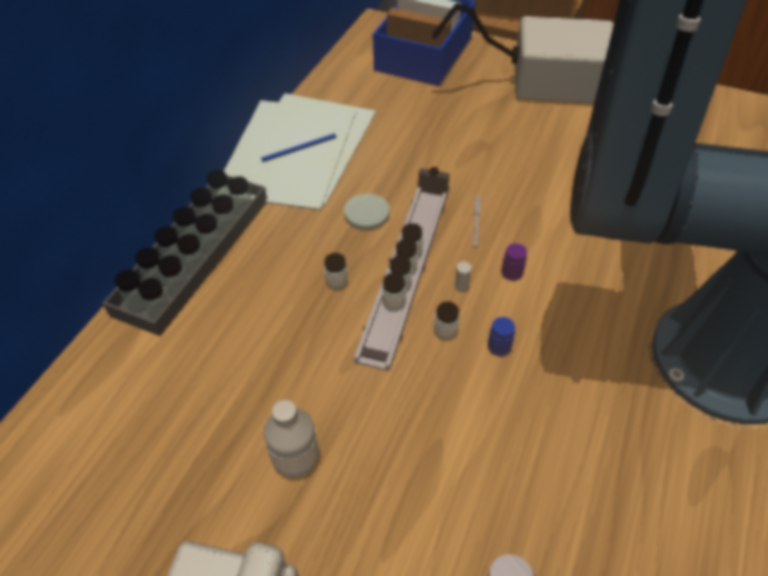

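The top view has the stop at (583,268) on the right (-y), the lip at (317,305), and the row's lids from (391,291) to (473,280). The last jar is therefore the left one (+y, jar d). The side view agrees, with the stop at (433,180) and the last jar's lid at (394,284).

```bash
cat > h.py <<'E'
import numpy as np,cv2
def ray(c,u,v):
    E=c["extrinsics"];d=E[:3,:3]@np.linalg.solve(c["mtx"],[u,v,1.]);return E[:3,3],d
def onz(c,u,v,z):
    o,d=ray(c,u,v);return o+d*(z-o[2])/d[2]
def tri(c1,p1,c2,p2):
    o1,d1=ray(c1,*p1);o2,d2=ray(c2,*p2)
    t=np.linalg.lstsq(np.c_[d1,-d2],o2-o1,rcond=None)[0]
    a,b=o1+d1*t[0],o2+d2*t[1];return (a+b)/2,np.linalg.norm(a-b)
def dark(c,box,th=75):
    x0,y0,x1,y1=box;m=np.zeros(c["color"].shape[:2],np.uint8)
    m[y0:y1,x0:x1]=(c["color"][y0:y1,x0:x1].max(2)<th)
    n,l,s,ce=cv2.connectedComponentsWithStats(m)
    return [(s[i].tolist(),ce[i].round(1).tolist()) for i in range(1,n) if s[i,4]>15]
E
python3 - <<'E'
from h import *
T=dict(np.load("top0.npz"));S=dict(np.load("side0.npz"))
for r in dark(T,(195,165,410,225)):
    print("T",r,onz(T,*r[1],.061).round(4))
for r in dark(S,(232,105,305,250)):print("S",r,onz(S,*r[1],.061).round(4))
# rail: bright low-saturation mask in top
h=cv2.cvtColor(T["color"],cv2.COLOR_RGB2HSV);m=((h[...,1]<60)&(h[...,2]>110)).astype(np.uint8)
m[:165]=0;m[225:]=0;m[:,:195]=0;m[:,405:]=0
m=cv2.morphologyEx(m,cv2.MORPH_CLOSE,np.ones((21,21)))
cs=max(cv2.findContours(m,0,2)[0],key=cv2.contourArea);print(cv2.minAreaRect(cs))
for p in cv2.boxPoints(cv2.minAreaRect(cs)):print(p,onz(T,*p,.016).round(4))
a=[cv2.resize(T["color"][160:230,190:410,::-1],None,fx=3.6,fy=3.6,interpolation=2),cv2.resize(S["color"][105:250,230:310,::-1],None,fx=2,fy=2)]
w=np.zeros((560,800,3),np.uint8);w[:252,:792]=a[0];w[255:545,:160]=a[1];cv2.imwrite("pics/crop.png",w)
E
```

```text
T ([380, 166, 15, 28, 229], [386.2, 179.5]) [ 0.5397 -0.1591  0.061 ]
T ([307, 179, 16, 16, 198], [314.8, 186.4]) [ 0.5249 -0.0098  0.061 ]
T ([289, 181, 17, 16, 196], [296.9, 188.7]) [0.52   0.0275 0.061 ]
T ([272, 184, 16, 16, 194], [278.9, 191.3]) [0.5145 0.0649 0.061 ]
T ([253, 186, 16, 16, 197], [260.7, 193.7]) [0.5094 0.1026 0.061 ]
S ([280, 112, 18, 17, 222], [288.5, 121.0]) [ 0.5353 -0.134   0.061 ]
S ([256, 150, 25, 45, 518], [268.1, 172.4]) [0.5145 0.0581 0.061 ]
S ([292, 202, 13, 13, 144], [298.0, 208.0]) [0.4108 0.1313 0.061 ]
((297.5584716796875, 191.76829528808594), (25.990440368652344, 191.63697814941406), 82.34935760498047)
[200.86284 191.6453 ] [0.5216 0.2315 0.016 ]
[390.79395 166.1322 ] [ 0.5792 -0.1852  0.016 ]
[394.2541 191.8913] [ 0.5216 -0.1895  0.016 ]
[204.323   217.40439] [0.4654 0.2228 0.016 ]
```

View pics/crop.png

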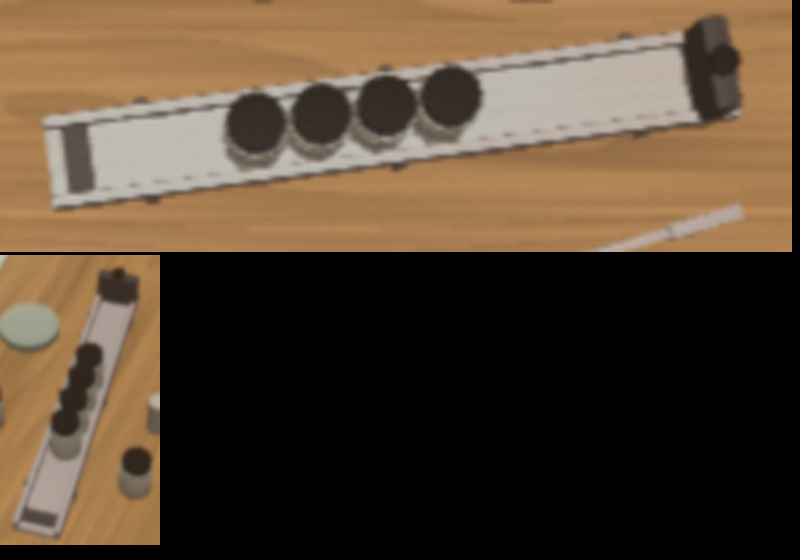

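The row spacing is 38 mm and the rail yaw is about 7.9°. Jar d needs to travel about 135 mm towards -y. I'll move in with the fingers shut.

Request:
send_rows([
  [0,0,0,34,-33,0,1],
  [0,0,0,34,-33,0,1],
  [0,0,0,34,-33,0,1],
  [0,0,0,34,-33,0,1],
  [0,0,0,34,-33,0,1],
  [0,0,0,34,-33,0,1],
  [0,0,0,34,-33,0,1],
  [0,0,0,34,-33,0,1],
  [0,0,0,34,-33,0,1],
  [0,0,0,34,-33,0,1],
])

```text
time_s: 1.1
eef_pos: [0.4106, -0.0828, 0.2313]
eef_rot: [0.0, 0.978, 0.209, 0.0]
wrist_force: [0.3, 0.1, 0.4]
opening: 0.002
grasp_force: 0.0
```

Request:
send_rows([
  [0,0,-8.2,0,0,0,1],
  [0,0,-8.2,0,0,0,1],
  [0,0,-8.2,0,0,0,1],
  [0,0,-8.2,0,0,0,1],
  [0,0,-8.2,0,0,0,1],
  [0,0,-8.2,0,0,0,1],
  [0,0,-8.2,0,0,0,1],
  [0,0,-8.2,0,0,0,1],
  [0,0,-8.2,0,0,0,1],
  [0,0,0,0,0,0,1],
])

```text
time_s: 2.1
eef_pos: [0.4102, -0.0846, 0.231]
eef_rot: [-0.0, 0.656, 0.755, -0.0]
wrist_force: [-0.3, 0.1, 0.3]
opening: -0.002
grasp_force: 0.0
```

```bash
cat > where.py <<'E'
from bench import ctrl
from h import *
from scipy.spatial.transform import Rotation as Rn
import sys
o=ctrl.get_obs();R=Rn.from_quat(o["eef_rot"],scalar_first=True).as_matrix();p=o["eef_pos"]
print(o["time_s"],p.round(4),"open",o["opening"],"F",o["wrist_force"].round(2),"x axis",R[:,0].round(4),np.degrees(np.arctan2(R[1,0],R[0,0])).round(2),"z",R[:,2].round(3))
if len(sys.argv)>3:print("shift mm",(R.T@(np.array(sys.argv[1:4],float)-p)*1000).round(1))
E
python3 where.py 0.5026 0.152 0.12
python3 - <<'E'
from h import *
T=dict(np.load("top0.npz"));S=dict(np.load("side0.npz"))
print("lid d",tri(T,(260.7,193.7),S,(262.7,189.0)))
E
```

```text
2.1 [ 0.4102 -0.0846  0.231 ] open -0.0015395072951771064 F [-0.27  0.05  0.33] x axis [-1.389e-01  9.903e-01  4.000e-04] 97.98 z [-0.001  0.    -1.   ]
shift mm [221.4 124.5 111. ]
lid d (array([0.51068711, 0.1021569 , 0.04901524]), np.float64(0.0015824806926153607))
```

Request:
send_rows([
  [0,0,0,22,12.5,0,1],
  [0,0,0,22,12.5,0,1],
  [0,0,0,22,12.5,0,1],
  [0,0,0,22,12.5,0,1],
  [0,0,0,22,12.5,0,1],
  [0,0,0,22,12.5,0,1],
  [0,0,0,22,12.5,0,1],
  [0,0,0,22,12.5,0,1],
  [0,0,0,22,12.5,0,1],
  [0,0,0,22,12,0,1],
])

```text
time_s: 3.1
eef_pos: [0.5036, 0.1514, 0.231]
eef_rot: [-0.0, 0.658, 0.753, -0.0]
wrist_force: [-0.3, -0.1, -0.4]
opening: -0.001
grasp_force: 0.0
```

Request:
send_rows([
  [0,0,0,0,0,18,1],
  [0,0,0,0,0,18,1],
  [0,0,0,0,0,18,1],
  [0,0,0,0,0,18,1],
  [0,0,0,0,0,18,1],
  [0,0,0,0,0,18,1],
  [0,0,0,0,0,18,1],
  [0,0,0,0,0,18,1],
  [0,0,0,0,0,0,1],
  [0,0,0,0,0,0,1],
])

```text
time_s: 4.1
eef_pos: [0.5033, 0.1503, 0.0872]
eef_rot: [-0.0, 0.657, 0.753, -0.0]
wrist_force: [0.1, 0.3, 0.2]
opening: -0.002
grasp_force: 0.0
```

```bash
python3 where.py 0.5026 0.152 0.027
cat > pic.py <<'E'
from bench import ctrl
from h import *
import sys
n=sys.argv[1];w=np.zeros((580,800,3),np.uint8)
T=ctrl.camera("top");S=ctrl.camera("side");np.savez(f"top{n}.npz",**T);np.savez(f"side{n}.npz",**S)
w[:252,:792]=cv2.resize(T["color"][160:230,190:410,::-1],None,fx=3.6,fy=3.6,interpolation=2)
w[255:575,:360]=cv2.resize(S["color"][95:255,200:380,::-1],None,fx=2,fy=2,interpolation=2);cv2.imwrite(f"pics/p{n}.png",w)
for r in dark(T,(195,165,410,225)):print("T",r,onz(T,*r[1],.061).round(4))
E
python3 pic.py 1
```

```text
4.1 [0.5033 0.1503 0.0872] open -0.0015181319102160961 F [0.11 0.33 0.17] x axis [-1.355e-01  9.908e-01  1.000e-04] 97.79 z [-0.001 -0.    -1.   ]
shift mm [ 1.8 -0.4 60.2]
T ([195, 165, 79, 60, 2103], [236.2, 191.6]) [0.5137 0.1532 0.061 ]
T ([380, 167, 15, 26, 199], [386.0, 179.4]) [ 0.5399 -0.1587  0.061 ]
T ([307, 179, 16, 16, 189], [314.7, 186.4]) [ 0.5249 -0.0096  0.061 ]
T ([290, 182, 15, 15, 186], [296.9, 188.9]) [0.5196 0.0275 0.061 ]
T ([208, 195, 8, 18, 106], [211.1, 203.3]) [0.4892 0.2046 0.061 ]
```

View pics/p1.png

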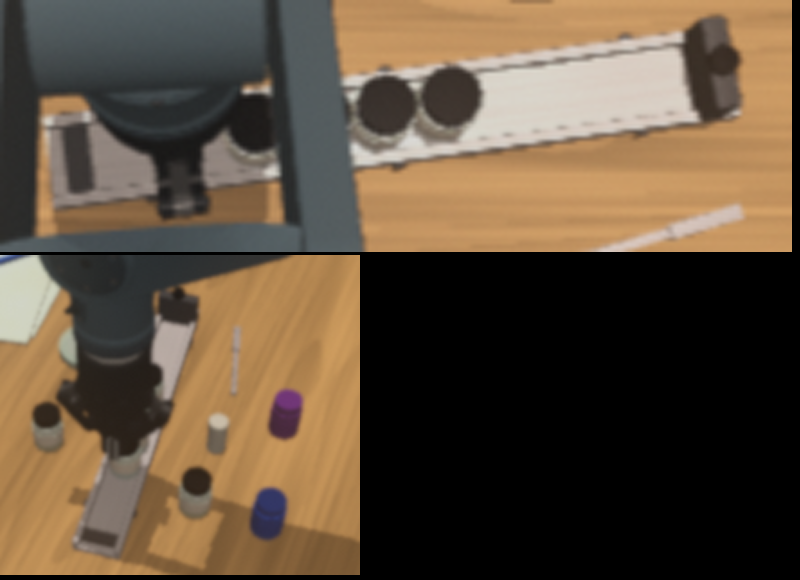

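The shut fingers hang over the channel behind the last jar, at about (180,190) in the upper crop, with a free gap to it. I'll go down to a tip height of about 23 mm, which clears the 16 mm walls.

Request:
send_rows([
  [0,0,0,0,0,10,1],
  [0,0,0,0,0,10,1],
  [0,0,0,0,0,10,1],
  [0,0,0,0,0,10,1],
  [0,0,0,0,0,10,1],
  [0,0,0,0,0,8,1],
  [0,0,0,0,0,5,1],
  [0,0,0,0,0,1,1],
  [0,0,0,0,0,0,1],
  [0,0,0,0,0,0,1],
])

```text
time_s: 5.2
eef_pos: [0.5039, 0.1503, 0.0237]
eef_rot: [0.0, 0.657, 0.754, 0.0]
wrist_force: [-0.1, -0.7, 0.5]
opening: -0.0
grasp_force: 0.0
```

```bash
python3 where.py 0.5052 0.1324 0.023
```

```text
5.2 [0.5039 0.1503 0.0237] open -0.000336721928090765 F [-0.08 -0.67  0.53] x axis [-0.1376  0.9905 -0.    ] 97.91 z [ 0.001  0.    -1.   ]
shift mm [-18.   -1.2   0.7]
```

Request:
send_rows([
  [0,0,0,-2,-0.5,0,1],
  [0,0,0,-3,-0.5,0,1],
  [0,0,0,-2,0,0,1],
  [0,0,0,-2,0,0,1],
  [0,0,0,-1,0,0,1],
  [0,0,0,-1,0,0,1],
  [0,0,0,-1,0,0,1],
  [0,0,0,-1,0,0,1],
  [0,0,0,-1,0,0,1],
  [0,0,0,-1,0,0,1],
])

```text
time_s: 6.2
eef_pos: [0.5046, 0.1353, 0.0233]
eef_rot: [0.0, 0.657, 0.754, 0.0]
wrist_force: [0.2, -0.0, 0.1]
opening: 0.003
grasp_force: 0.0
```

Request:
send_rows([
  [0,0,0,-1,0,0,1],
  [0,0,0,-1,0,0,1],
  [0,0,0,-1,0,0,1],
  [0,0,0,-1,0,0,1],
  [0,0,0,-1,0,0,1],
  [0,0,0,-1,0,0,1],
  [0,0,0,-1.5,0,0,1],
  [0,0,0,-2,0,0,1],
  [0,0,0,-2,0,0,1],
  [0,0,0,-2,0,0,1],
])

```text
time_s: 7.2
eef_pos: [0.5064, 0.1217, 0.0233]
eef_rot: [0.0, 0.657, 0.754, -0.0]
wrist_force: [0.1, 1.9, 0.0]
opening: -0.005
grasp_force: 0.7
```

```bash
python3 where.py 0.5235 0.0 0.023; python3 pic.py 2|grep -v " \[[12]..,"
```

```text
7.2 [0.5064 0.1217 0.0233] open -0.005412859371559511 F [0.15 1.94 0.01] x axis [-0.1375  0.9905 -0.    ] 97.91 z [-0. -0. -1.]
shift mm [-122.9    0.2    0.3]
T ([215, 165, 77, 56, 1854], [253.4, 194.3]) [0.5081 0.1177 0.061 ]
T ([380, 167, 15, 26, 203], [386.0, 179.2]) [ 0.5403 -0.1588  0.061 ]
T ([313, 178, 15, 16, 188], [320.1, 185.7]) [ 0.5264 -0.0208  0.061 ]
T ([302, 181, 9, 15, 100], [305.5, 187.7]) [0.5221 0.0096 0.061 ]
T ([237, 223, 34, 2, 56], [253.9, 223.6]) [0.4474 0.1166 0.061 ]
```

View pics/p2.png

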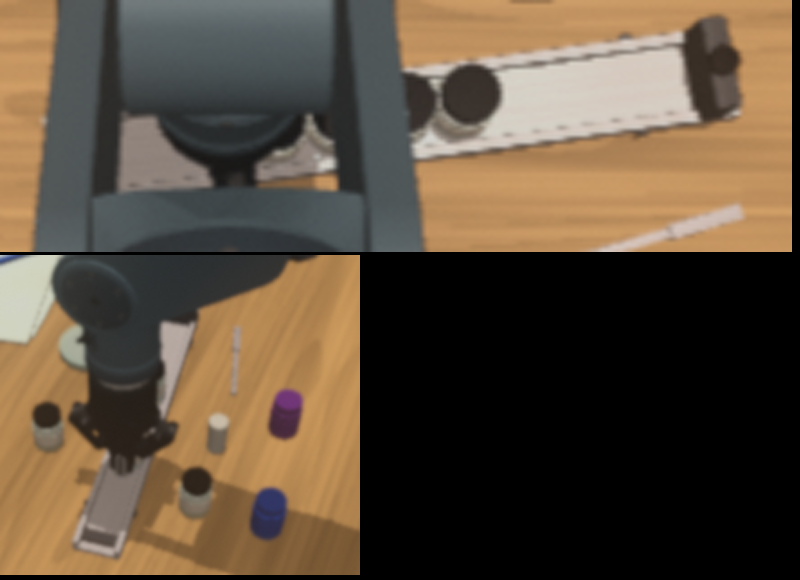

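The row moves together at 1.9 N: jar a's lid is at about (470,95), 11 mm further on. About 124 mm remain.

Request:
send_rows([
  [0,0,0,-2.5,0,0,1],
  [0,0,0,-3,0,0,1],
  [0,0,0,-3.5,0,0,1],
  [0,0,0,-4,0,0,1],
  [0,0,0,-4,0,0,1],
  [0,0,0,-4,0,0,1],
  [0,0,0,-4,0,0,1],
  [0,0,0,-4,0,0,1],
  [0,0,0,-4,0,0,1],
  [0,0,0,-4,0,0,1],
])

```text
time_s: 8.3
eef_pos: [0.5116, 0.0849, 0.0233]
eef_rot: [0.0, 0.657, 0.754, 0.0]
wrist_force: [0.2, 2.3, 0.4]
opening: 0.0
grasp_force: 0.7
```

Request:
send_rows([
  [0,0,0,-4,0,0,1],
  [0,0,0,-4,0,0,1],
  [0,0,0,-4,0,0,1],
  [0,0,0,-4,0,0,1],
  [0,0,0,-4,0,0,1],
  [0,0,0,-4,0,0,1],
  [0,0,0,-4,0,0,1],
  [0,0,0,-4,0,0,1],
  [0,0,0,-4,0,0,1],
  [0,0,0,-4,0,0,1],
])

```text
time_s: 9.3
eef_pos: [0.517, 0.0453, 0.0233]
eef_rot: [-0.0, 0.657, 0.754, -0.0]
wrist_force: [0.4, 2.3, 0.1]
opening: 0.0
grasp_force: 0.7
```

Request:
send_rows([
  [0,0,0,-4,0,0,1],
  [0,0,0,-4,0,0,1],
  [0,0,0,-4,0,0,1],
  [0,0,0,-3.5,0,0,1],
  [0,0,0,-3,0,0,1],
  [0,0,0,-3,0,0,1],
  [0,0,0,-2.5,0,0,1],
  [0,0,0,-2,0,0,1],
  [0,0,0,-1.5,0,0,1],
  [0,0,0,-1,0,0,1],
])

```text
time_s: 10.3
eef_pos: [0.5209, 0.0173, 0.0233]
eef_rot: [-0.0, 0.657, 0.754, 0.0]
wrist_force: [-0.6, 1.8, 1.5]
opening: 0.003
grasp_force: 0.8
```

```bash
python3 where.py 0.5235 0.0 0.023; python3 pic.py 3|grep -v " \[[12]..,"
```

```text
10.3 [0.5209 0.0173 0.0233] open 0.0032638337469019685 F [-0.56  1.85  1.5 ] x axis [-0.1376  0.9905  0.    ] 97.91 z [-0.  0. -1.]
shift mm [-17.5   0.2   0.3]
T ([271, 165, 12, 60, 118], [276.7, 190.3]) [0.5166 0.0694 0.061 ]
T ([284, 165, 84, 60, 2883], [328.7, 197.7]) [ 0.5011 -0.0379  0.061 ]
T ([380, 167, 15, 27, 211], [386.0, 179.4]) [ 0.5399 -0.1587  0.061 ]
```

View pics/p3.png

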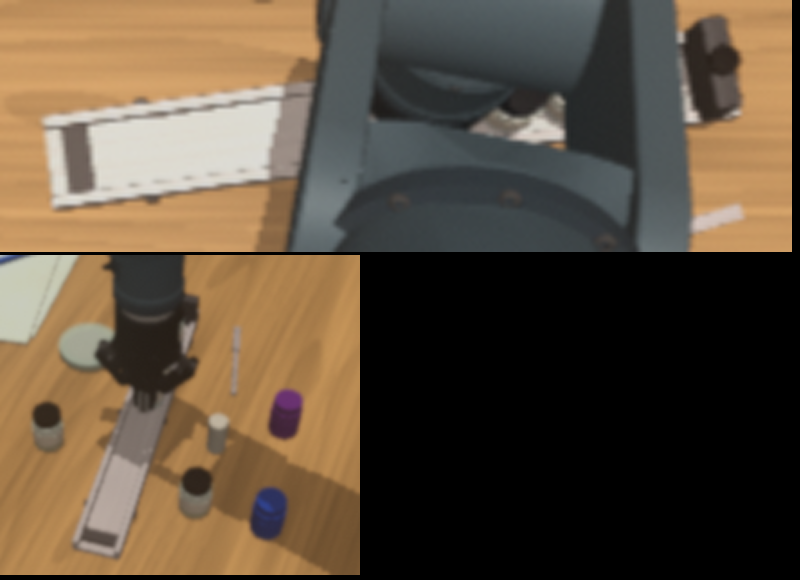

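The arm hides the row in the top view, the bystanders haven't moved, and the fingers at (145,400) are still in the channel line. About 18 mm remain, so I'll go slowly and watch the force.

Request:
send_rows([
  [0,0,0,-1,0,0,1],
  [0,0,0,-1.5,0,0,1],
  [0,0,0,-1.5,0,0,1],
  [0,0,0,-1.5,0,0,1],
  [0,0,0,-1.5,0,0,1],
  [0,0,0,-1.5,0,0,1],
  [0,0,0,-1.5,0,0,1],
  [0,0,0,-1.5,0,0,1],
  [0,0,0,-1,0,0,1],
  [0,0,0,-1,0,0,1],
])

```text
time_s: 11.4
eef_pos: [0.5228, 0.004, 0.0233]
eef_rot: [-0.0, 0.657, 0.754, 0.0]
wrist_force: [0.0, 2.2, 0.7]
opening: -0.001
grasp_force: 0.7
```

Request:
send_rows([
  [0,0,0,-0.5,0,0,1],
  [0,0,0,-0.5,0,0,1],
  [0,0,0,-0.5,0,0,1],
  [0,0,0,-0.5,0,0,1],
  [0,0,0,-0.5,0,0,1],
  [0,0,0,-0.3,0,0,1],
  [0,0,0,-0.3,0,0,1],
  [0,0,0,-0.3,0,0,1],
  [0,0,0,-0.3,0,0,1],
  [0,0,0,0,0,0,1],
])

```text
time_s: 12.4
eef_pos: [0.5233, 0.0003, 0.0233]
eef_rot: [-0.0, 0.657, 0.754, -0.0]
wrist_force: [-0.4, 1.5, -0.0]
opening: -0.002
grasp_force: 0.6
```

Request:
send_rows([
  [0,0,0,-0.3,0,0,1],
  [0,0,0,-0.3,0,0,1],
  [0,0,0,-0.3,0,0,1],
  [0,0,0,-0.3,0,0,1],
  [0,0,0,-0.3,0,0,1],
  [0,0,0,-0.3,0,0,1],
  [0,0,0,0,0,0,1],
  [0,0,0,0,0,0,1],
  [0,0,0,0,0,0,1],
  [0,0,0,0,0,0,1],
])

```text
time_s: 13.4
eef_pos: [0.5233, -0.0005, 0.0233]
eef_rot: [-0.001, 0.657, 0.754, 0.0]
wrist_force: [0.1, 5.5, 2.9]
opening: 0.001
grasp_force: 3.2
```

The force rose to 5.5 N and the advance stalled at the expected place, so the row is against the stop. I'll back off gently and then lift.

Request:
send_rows([
  [0,0,0,0.5,0,0,1],
  [0,0,0,0.5,0,0,1],
  [0,0,0,1,0,0,1],
  [0,0,0,2,0,0,1],
  [0,0,0,4,0,0,1],
  [0,0,0,6,0,0,1],
  [0,0,0,8,0,0,1],
  [0,0,0,10,0,0,1],
  [0,0,0,10,0,0,1],
  [0,0,0,4,0,0,1],
])

```text
time_s: 14.4
eef_pos: [0.5168, 0.0456, 0.0232]
eef_rot: [-0.0, 0.656, 0.755, -0.0]
wrist_force: [0.2, -1.2, -0.2]
opening: -0.003
grasp_force: 0.0
```

Request:
send_rows([
  [0,0,0,0,0,-10,1],
  [0,0,0,0,0,-20,1],
  [0,0,0,0,0,-25,1],
  [0,0,0,0,0,-25,1],
  [0,0,0,0,0,-25,1],
  [0,0,0,0,0,-25,1],
  [0,0,0,0,0,-25,1],
  [0,0,0,0,0,-25,1],
  [0,0,0,0,0,-20,1],
  [0,0,0,0,0,0,1],
])

```text
time_s: 15.4
eef_pos: [0.5193, 0.0437, 0.2275]
eef_rot: [0.003, 0.657, 0.754, 0.002]
wrist_force: [-0.3, -0.3, 1.0]
opening: 0.002
grasp_force: 0.0
```

Request:
send_rows([
  [0,0,0,30,0,0,1],
  [0,0,0,35,0,0,1],
  [0,0,0,35,0,0,1],
  [0,0,0,35,0,0,1],
  [0,0,0,35,0,0,1],
  [0,0,0,35,0,0,1],
  [0,0,0,35,0,0,1],
  [0,0,0,35,0,0,1],
  [0,0,0,20,0,0,1],
  [0,0,0,0,0,0,1],
])

```text
time_s: 16.4
eef_pos: [0.4754, 0.3384, 0.2224]
eef_rot: [-0.001, 0.655, 0.755, -0.0]
wrist_force: [0.1, 0.4, 0.3]
opening: 0.001
grasp_force: 0.0
```

```bash
python3 where.py; python3 pic.py 4
```

```text
16.4 [0.4754 0.3384 0.2224] open 0.0009034948056563167 F [0.09 0.37 0.28] x axis [-1.407e-01  9.901e-01  2.000e-04] 98.09 z [-0.001  0.    -1.   ]
T ([335, 167, 60, 27, 755], [365.6, 180.3]) [ 0.5379 -0.116   0.061 ]
T ([317, 178, 16, 15, 193], [324.7, 185.0]) [ 0.5279 -0.0304  0.061 ]
```

View pics/p4.png

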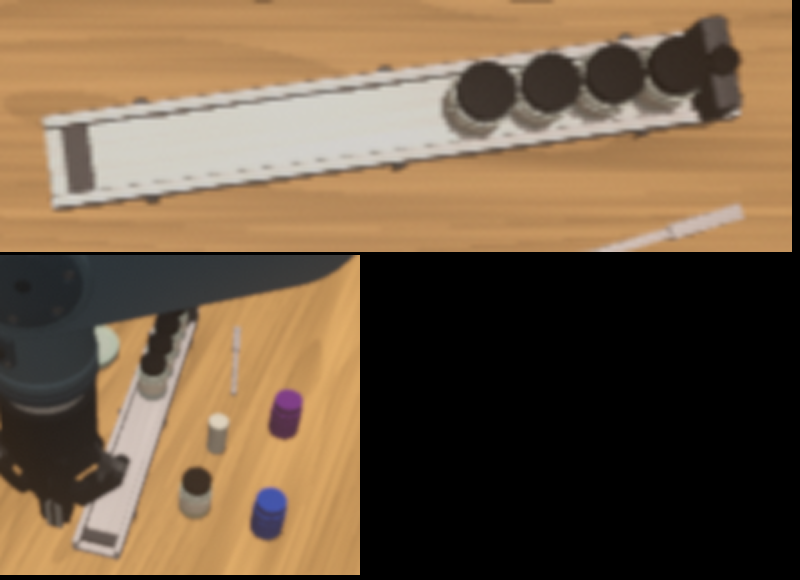

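The row stands closed against the stop, with lids at (486,90), (550,83), (614,73) and (677,66). That is the same spacing as at the start, and jar d is at 50.8 mm along the rail against 51 expected. The hand is clear.

```bash
python3 -c "
from bench import ctrl
print(ctrl.hand_in())"
```

```text
the job is handed in; nothing more can be done
None
```

The four jars were pushed as one closed row and stand touching and upright against the tall end stop; the hand is clear and the job is handed in, but no verdict came back.

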